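# Spindles to the dryer by the scoop

## Robot

A 6-joint arm with a two-finger parallel gripper is mounted at the origin on the work surface. World frame = base frame: x ahead of the robot, y to its left, z up, the work surface at z = 0. Lengths are in mm, angles in rad, forces in N, time in s.
With the tool pointing down it reaches from about 350 to 725 mm from the base axis. Payload 6 kg.
Tool frame: the origin (TCP) lies midway between the tips of the shut fingers; the grasp point (between the pads) lies 19 mm behind it; z points along the fingers, x is the direction in which the jaws open and shut, and the axes are right-handed (so a half turn about z gives the same grasp; the last joint's range is limited). The gripper opens to 85 mm and grips with 20 to 120 N. Pads are 22 mm wide; open, the fingers measure 114 mm over their backs; the gripper's body (76 mm by 85 mm) begins 54 mm behind the grasp point. The pads swing forward as they close: fully open they stand 13 mm farther back than shut.
Start: joints at [-0.915, 0.04, 0.085, 0, -1.615, -0.334], TCP at [189.773, -569.175, 231.261] pointing down, gripper open.
Joint ranges: [-2.56, 2.56], [-1.29, 2.01], [-1.08, 1.49], [-3.29, 1.98], [-2.81, -0.18], [-2.99, 2.99]. Speed limits (rad/s): [2.57, 2.57, 3.01, 3.14, 3.14, 3.14].

## Interface

Orientations are given as a unit quaternion [x, y, z, w].
In Python, from cell import arm, hand, state, optics, cut_out, landmark_of gives the robot as it stands. Calls block until the motion is done:
- arm.goto(position, orientation): joint-space move of the TCP to a pose.
- arm.move_linear(position, speed=150, orientation=None, max_force=None): straight line of the TCP; orientation=None keeps the orientation; speed is the mean speed in mm/s. With max_force (N) it stops when the force on the tool has changed by that much, and returns True; else False.
- arm.goto_joints(angles): joint-space move.
- hand.set_gripper(opening, force=None): finger opening in mm; force is the grip in N (None keeps the last); returns when the fingers have stopped.
- arm.pause(seconds).
- arm.ik(position, orientation): joint angles nearest the present ones, or None.
- state(): the state.
- optics.get_image(name): name is "scene" or "top"; returns a dict with "image" (420x560x3 uint8, red, green, blue), "depth" (420x560 float32, mm along the optical axis (not along the pixel's ray), 0 where there is no reading), "fx", "fy", "cx", "cy" (pixels), "R" (3x3) and "t" (3): a world point X has camera coordinates R X + t. Camera axes: x right, y down, z forward; pixel columns grow to the right and rows downward; lengths in mm; the calibration is good to about 2 mm. A picture is of the moment at which its call begins.
A pose or a line that the arm cannot do raises arm.MotionError and nothing moves.
- arm.close_job(): hands the job in, once; it reports no verdict.
Trained networks look in a picture, given as the dict that the camera call returned (one of the last four; its "shot" number tells which), for a name from the list of things; names that differ only in an ending like _2 or _b are one class to them, and where a whole thing is asked for, a point or a joint stands for the part that bears it (a point fixed in the world has none). Each returns a list of dicts, best first, with "conf" (0 to 1); they miss things now and then, are a little off and sometimes report something else, mostly with a low value. They report only what shows in the picture. A call takes as long as a camera call. They do not tell look-alikes from the thing itself.
- cut_out(picture, target): "mask" (420x560 bool, what is visible of it).
- landmark_of(picture, target): "centre" ([x, y, z] in mm, in world coordinates, good to about 4 mm: a listed point, or the origin of a listed thing).
The state is a dict: "time": time; "joints": joint angles; "qd": joint speeds; "effort": joint torques, N m; "tool_pos": TCP position; "tcp_rot": TCP orientation; "ft_force": force on the tool from outside, world axes, zero at the start; "ft_torque": the same for the moment, N m; "gripper_width": finger opening in mm.
Only numpy, scipy, OpenCV 4.12 (cv2) and the standard library are available. Lean on these libraries where they do the work, as an engineer would, in place of code of your own. Each camera call takes 0.05 s, during which the arm holds its last target.

## Task

Put every lever spindle that is on the bench into the pan of the bench scoop, carry them all together in one level trip to the parts dryer, and with the scoop's lip low over the dryer's open tray tip them in. Lay the scoop back flat on its mat, push the drawer with the spindles fully home and swing its latch bar all the way down across the front. Leave everything else on the bench where it is.

Things in the scene. Friction and masses are not known exactly. Their poses are not given: they have to be found in the camera images.
- spindle1: one of up to five identical turned aluminium lever spindles (about 55 g): a round flange 36 mm across and 10 mm thick, a collar 20 mm across up to 28 mm, then a plain stem 12 mm across up to the full height of 78 mm. Origin: centre of the flange's underside; z runs up the stem. It starts standing on the bench; absent in some starts
- spindle2: one of up to five identical turned aluminium lever spindles (about 55 g): a round flange 36 mm across and 10 mm thick, a collar 20 mm across up to 28 mm, then a plain stem 12 mm across up to the full height of 78 mm. Origin: centre of the flange's underside; z runs up the stem. It starts standing on the bench; absent in some starts
- spindle3: one of up to five identical turned aluminium lever spindles (about 55 g): a round flange 36 mm across and 10 mm thick, a collar 20 mm across up to 28 mm, then a plain stem 12 mm across up to the full height of 78 mm. Origin: centre of the flange's underside; z runs up the stem. It starts standing on the bench; absent in some starts
- spindle4: one of up to five identical turned aluminium lever spindles (about 55 g): a round flange 36 mm across and 10 mm thick, a collar 20 mm across up to 28 mm, then a plain stem 12 mm across up to the full height of 78 mm. Origin: centre of the flange's underside; z runs up the stem. It starts standing on the bench; absent in some starts
- spindle5: one of up to five identical turned aluminium lever spindles (about 55 g): a round flange 36 mm across and 10 mm thick, a collar 20 mm across up to 28 mm, then a plain stem 12 mm across up to the full height of 78 mm. Origin: centre of the flange's underside; z runs up the stem. It starts standing on the bench; absent in some starts
- scoop: polished steel bench scoop with a wooden handle, 0.2 kg, 253 mm long. Origin: underside of the pan's middle; x to the open lip, handle to -x, z up. Pan floor 135 x 130 mm (x, y), 3 mm thick; side walls 124 mm apart inside, 26 mm high, falling to nothing 20 mm short of the lip; back wall 30 mm high, inner face at x = -67 mm. Spindles slide on the pan beyond 15 to 25 degrees of tilt
- scoop_lip (a point): middle of the scoop's open front edge, upper face: 67.5 mm ahead of the scoop's origin and 3 mm above its underside
- scoop_grip (a point): where to hold the scoop, mid handle: 115 mm behind its origin, 34 mm above its underside. The handle is a level bar along the scoop's x, 24 mm wide and 20 mm high (24 to 44 mm above the underside), reaching from 70 to 185 mm behind the origin
- mat: black rubber mat fixed to the bench, 300 x 180 mm (x, y), 3 mm thick, the scoop's place. Origin: centre of its underside; x along its length, the way the scoop's lip points at the start (roughly)
- dryer: white bench parts dryer, fixed, 240 x 330 mm (x, y), 150 mm high. Origin: centre of its underside; z up. Its front face, with the drawer, is 120 mm from the origin on its -x side and faces the robot; +y is the left side as the robot sees it. Its opening is 232 mm wide and 16 to 138 mm above the bench
- drawer (a joint): how far the dryer's drawer is pulled out along the dryer's -x, in m: 0 fully home, 0.18 fully out; it starts nearly out. It slides on runners with about 2 N of friction and stays where it is left
- tray_mid (a point): middle of the inner floor of the drawer's steel tray, 26 mm above the bench. Tray 180 x 210 mm inside (dryer's x, y), walls 5 mm thick with the rim 75 mm above the bench; its front is the drawer's front panel, 8 mm thick, 235 mm wide, its top 141 mm above the bench. The tray's rear edge stays inside the case even when out
- drawer_front (a point): on the outer face of the drawer's front panel, at mid width, 105 mm above the bench: a place to push. Below it, 45 mm above the bench, is a bow handle that stands 32 mm out of the panel, 100 mm wide
- latch (a joint): angle of the dryer's latch bar, rad: 0 straight up (open), 1.57 level across the drawer's front (locked, at its stop). Pivot at (-135, 142, 80) mm in the dryer's frame, axis along the dryer's x; the bar swings from up towards the dryer's -y and down. Friction (0.1 N m) holds it where left. Unless the drawer is home it strikes the drawer
- latch_knob (a point): middle of the latch bar's black grip, a round pin 14 mm across and 50 mm long that stands out of the bar's end towards the dryer's -x; it is 85 mm from the pivot
- tin: flat round metal tin, 68 mm across, 26 mm high, not part of the job. Origin: centre of its underside
- screwdriver: screwdriver 150 mm long lying on the bench, not part of the job. Origin: underside of its middle
- reel: copper wire reel 68 mm across, 50 mm high, standing on its flange, not part of the job. Origin: centre of its underside
- pliers: small pliers about 140 mm long lying on the bench, not part of the job. Origin: underside near the pivot
There are look-alikes about, which are no part of the job. What is shaped like the spindle2 but orange or red is not meant.

How it is judged (in metres and radians):
On the way, in this order (a step that is already met when the one before it is completed fails the run):
1. all the spindles are in the scoop's pan (x of spindle1 in the frame of scoop between -0.072 and 0.072 m and y of spindle1 in the frame of scoop between -0.066 and 0.066 m and z of spindle1 in the frame of scoop between -0.004 and 0.07 m and x of spindle2 in the frame of scoop between -0.072 and 0.072 m and y of spindle2 in the frame of scoop between -0.066 and 0.066 m and z of spindle2 in the frame of scoop between -0.004 and 0.07 m and x of spindle3 in the frame of scoop between -0.072 and 0.072 m and y of spindle3 in the frame of scoop between -0.066 and 0.066 m and z of spindle3 in the frame of scoop between -0.004 and 0.07 m and x of spindle4 in the frame of scoop between -0.072 and 0.072 m and y of spindle4 in the frame of scoop between -0.066 and 0.066 m and z of spindle4 in the frame of scoop between -0.004 and 0.07 m and x of spindle5 in the frame of scoop between -0.072 and 0.072 m and y of spindle5 in the frame of scoop between -0.066 and 0.066 m and z of spindle5 in the frame of scoop between -0.004 and 0.07 m), for 0.2 s.
2. the scoop is held over the tray, level (within 0.2 rad), its lip within 130 mm of the tray's middle seen from above, with all the spindles still in it (all of step 1 and horizontal distance between scoop_lip and tray_mid below 0.13 m and height (world z) of scoop_lip above 0.06 m and angle between scoop's own z axis and vertical below 0.2 rad), for 0.1 s.
3. the scoop is tipped by more than 0.5 rad there, its lip lower than 170 mm above the bench (horizontal distance between scoop_lip and tray_mid below 0.13 m and height (world z) of scoop_lip below 0.17 m and angle between scoop's own z axis and vertical above 0.5 rad), for 0.1 s.
4. the drawer is home (within 6 mm) with all the spindles in its tray (x of spindle1 in the frame of tray_mid between -0.095 and 0.095 m and y of spindle1 in the frame of tray_mid between -0.11 and 0.11 m and z of spindle1 in the frame of tray_mid between -0.008 and 0.09 m and x of spindle2 in the frame of tray_mid between -0.095 and 0.095 m and y of spindle2 in the frame of tray_mid between -0.11 and 0.11 m and z of spindle2 in the frame of tray_mid between -0.008 and 0.09 m and x of spindle3 in the frame of tray_mid between -0.095 and 0.095 m and y of spindle3 in the frame of tray_mid between -0.11 and 0.11 m and z of spindle3 in the frame of tray_mid between -0.008 and 0.09 m and x of spindle4 in the frame of tray_mid between -0.095 and 0.095 m and y of spindle4 in the frame of tray_mid between -0.11 and 0.11 m and z of spindle4 in the frame of tray_mid between -0.008 and 0.09 m and x of spindle5 in the frame of tray_mid between -0.095 and 0.095 m and y of spindle5 in the frame of tray_mid between -0.11 and 0.11 m and z of spindle5 in the frame of tray_mid between -0.008 and 0.09 m and value of joint drawer below 0.006 m), for 0.2 s.
5. the latch bar is down across the drawer's front (past 1.45 rad) (value of joint latch above 1.45 rad and value of joint drawer below 0.006 m), for 0.2 s.
At the end, for the whole second after the job is handed in: all the spindles lie in the dryer's tray, the drawer is home within 6 mm, the latch bar is past 1.45 rad, and the scoop lies flat (within 0.08 rad) at rest on its mat, the middle of its pan within 120 mm of the mat's middle (all of step 5 and x of spindle1 in the frame of tray_mid between -0.095 and 0.095 m and y of spindle1 in the frame of tray_mid between -0.11 and 0.11 m and z of spindle1 in the frame of tray_mid between -0.008 and 0.09 m and x of spindle2 in the frame of tray_mid between -0.095 and 0.095 m and y of spindle2 in the frame of tray_mid between -0.11 and 0.11 m and z of spindle2 in the frame of tray_mid between -0.008 and 0.09 m and x of spindle3 in the frame of tray_mid between -0.095 and 0.095 m and y of spindle3 in the frame of tray_mid between -0.11 and 0.11 m and z of spindle3 in the frame of tray_mid between -0.008 and 0.09 m and x of spindle4 in the frame of tray_mid between -0.095 and 0.095 m and y of spindle4 in the frame of tray_mid between -0.11 and 0.11 m and z of spindle4 in the frame of tray_mid between -0.008 and 0.09 m and x of spindle5 in the frame of tray_mid between -0.095 and 0.095 m and y of spindle5 in the frame of tray_mid between -0.11 and 0.11 m and z of spindle5 in the frame of tray_mid between -0.008 and 0.09 m and horizontal distance between scoop and mat below 0.12 m and height (world z) of scoop below 0.012 m and angle between scoop's own z axis and vertical below 0.08 rad and linear speed of scoop below 0.02 m/s); the robot touches nothing.
It fails at once if the scoop is tilted by more than 0.26 rad with a spindle in it while its lip is more than 200 mm (seen from above) from the tray's middle (angle between scoop's own z axis and vertical above 0.26 rad and horizontal distance between scoop_lip and tray_mid above 0.2 m and ((x of spindle1 in the frame of scoop between -0.072 and 0.072 m and y of spindle1 in the frame of scoop between -0.066 and 0.066 m and z of spindle1 in the frame of scoop between -0.004 and 0.07 m) or (x of spindle2 in the frame of scoop between -0.072 and 0.072 m and y of spindle2 in the frame of scoop between -0.066 and 0.066 m and z of spindle2 in the frame of scoop between -0.004 and 0.07 m) or (x of spindle3 in the frame of scoop between -0.072 and 0.072 m and y of spindle3 in the frame of scoop between -0.066 and 0.066 m and z of spindle3 in the frame of scoop between -0.004 and 0.07 m) or (x of spindle4 in the frame of scoop between -0.072 and 0.072 m and y of spindle4 in the frame of scoop between -0.066 and 0.066 m and z of spindle4 in the frame of scoop between -0.004 and 0.07 m) or (x of spindle5 in the frame of scoop between -0.072 and 0.072 m and y of spindle5 in the frame of scoop between -0.066 and 0.066 m and z of spindle5 in the frame of scoop between -0.004 and 0.07 m))).
It fails at once if one of the other loose things on the bench is moved by more than 30 mm (distance of any of tin, screwdriver, reel, pliers from where it was at the start of the episode above 0.03 m).
Of spindle1, spindle2, spindle3, spindle4, spindle5 only 3 to 5 are there at a start; the rules pass over those that are not, and their reading is None.
At some moment in a run one of spindle1, spindle2, spindle3, spindle4, spindle5 may be knocked a few centimetres aside while the robot is not near it.
It also fails if it takes over 210 s, if anything falls off the work surface, if the arm or the gripper's body presses on something with over 40 N, if the wrist force passes 120 N, or if a joint passes its speed limit or range.

## Working session

There is one attempt and no reset: what is moved stays moved. The work goes in short steps, each a Python script; the robot and the scene stay as the last script left them, time stands still between calls to the robot, and variables do not carry over. Pictures are saved under pics/ and viewed, and the job is handed in when it is done.

```bash
ls; mkdir -p pics; python3 - <<'E'
from cell import arm, hand, state, optics, cut_out, landmark_of
import cv2
for n in ("scene","top"):
    p=optics.get_image(n); cv2.imwrite(f"pics/{n}0.png",p["image"][:,:,::-1])
    print(n,p["fx"],p["cx"],p["cy"],p["R"],p["t"])
    for t in ["spindle1","scoop","scoop_lip","scoop_grip","mat","dryer","tray_mid","drawer_front","latch_knob","tin","screwdriver","reel","pliers"]:
        print(t,[( [round(float(v)) for v in d["centre"]],round(float(d["conf"]),2)) for d in landmark_of(p,t)])
print(state())
E
```

```text
pics
scene 506.1699572157764 281.80811361615395 205.55839524989577 [[ 0.58494563  0.81099463  0.01123934]
 [ 0.45536371 -0.31690957 -0.83199292]
 [-0.67117994  0.4917886  -0.55467239]] [-318.31859611 -151.66640411 1922.11616014]
spindle1 [([640, -161, -1], 0.66), ([639, -246, -2], 0.62), ([487, -33, 3], 0.6), ([565, -66, -1], 0.57), ([692, -312, 0], 0.55)]
scoop [([454, -207, 0], 0.97)]
scoop_lip [([456, -138, 8], 0.87), ([535, 188, 27], 0.5)]
scoop_grip [([449, -315, 37], 0.71), ([565, -67, 2], 0.55), ([486, -40, 2], 0.46)]
mat [([458, -269, 2], 0.96), ([448, 143, 110], 0.55)]
dryer []
tray_mid [([535, 187, 24], 0.95)]
drawer_front [([448, 140, 108], 0.83)]
latch_knob [([449, -316, 41], 0.59), ([493, 317, 164], 0.52)]
tin [([745, 18, -2], 0.56)]
screwdriver [([372, -7, 1], 0.74)]
reel [([745, -97, 2], 0.76)]
pliers [([646, -404, -2], 0.94)]
top 464.76850745079554 279.24219103455124 210.9981663924343 [[-0.00478093 -0.99979561 -0.01964405]
 [-0.98214316  0.00838933 -0.18794795]
 [ 0.18807433  0.01839471 -0.98198253]] [  13.30834446  573.94238345 1100.02262755]
spindle1 [([646, -243, 0
[... 600 characters left out ...]
, -399, -1], 0.63)]
{'time': 1.4, 'joints': array([-9.15298401e-01,  4.01726420e-02,  8.47897771e-02,  8.19885768e-06,
       -1.61547811e+00, -3.33685726e-01]), 'qd': array([ 0.00055272, -0.00058889,  0.00086752,  0.00039948, -0.00038614,
        0.00067108]), 'effort': array([ 4.10547145e-04, -3.67949474e+01,  3.47435439e+01,  6.93288088e+00,
       -1.16516563e-03, -1.47826728e-05]), 'tool_pos': array([ 189.77323157, -569.17763114,  231.27269273]), 'tcp_rot': array([ 5.84685428e-01,  8.11260100e-01,  5.34452324e-06, -3.21404565e-05]), 'ft_force': array([ 0.28328648, -0.51517199, -0.12286711]), 'ft_torque': array([ 0.07763689, -0.00347191,  0.02513034]), 'gripper_width': 85.37361508103824}
```

View pics/scene0.png

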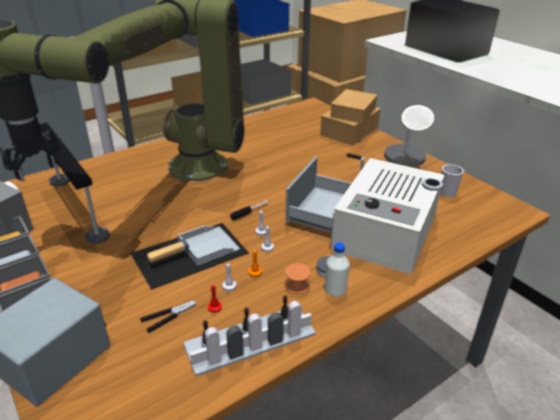

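View pics/top0.png

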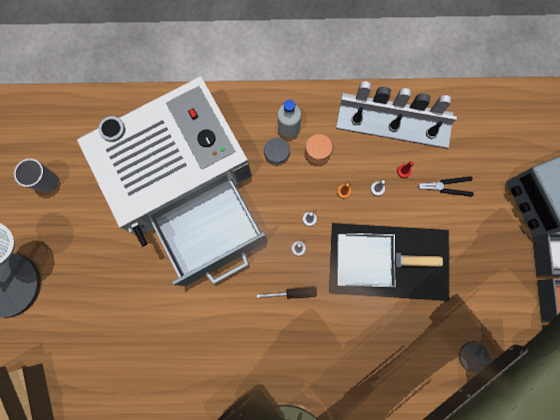

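Top view: silver spindle candidates are at px (378,187), (309,218) and (298,248). Look-alikes are orange (345,190) and red (405,170), plus the grey levers in the rack at about (358,118), (395,125) and (433,130). By the description I choose the three free-standing silver ones. I'll check them in a close crop.

```bash
cat > h.py <<'E'
from cell import arm, hand, state, optics, cut_out, landmark_of
import numpy as np, cv2
from scipy.spatial.transform import Rotation as R
def lm(p,t,n=6): return [(np.round(np.array(d["centre"],float),1),round(float(d["conf"]),2)) for d in landmark_of(p,t)[:n]]
def proj(p,X):
    c=p["R"]@np.array(X,float)+p["t"]; return p["fx"]*c[0]/c[2]+p["cx"],p["fy"]*c[1]/c[2]+p["cy"]
def pts(p,mask=None):
    d=p["depth"]; v,u=np.nonzero((d>0) if mask is None else (mask&(d>0))); z=d[v,u]
    C=np.c_[(u-p["cx"])/p["fx"]*z,(v-p["cy"])/p["fy"]*z,z]
    return (C-p["t"])@p["R"], np.c_[u,v]
def down(yaw): # tool down, tool x along yaw (world)
    x=np.array([np.cos(yaw),np.sin(yaw),0]); z=np.array([0,0,-1.]); return np.c_[x,np.cross(z,x),z]
def q(M): return R.from_matrix(M).as_quat()
def save(name,p,box=None,s=1):
    im=p["image"][:,:,::-1]
    if box: im=im[box[1]:box[3],box[0]:box[2]]
    cv2.imwrite("pics/"+name,cv2.resize(im,None,fx=s,fy=s,interpolation=cv2.INTER_CUBIC))
E
python3 - <<'E'
from h import *
p=optics.get_image("top"); save("c1.png",p,(270,140,430,270),5)
X,uv=pts(p)
# dryer panel: points with z 100..145 near drawer front
m=(X[:,2]>136)&(X[:,2]<146)&(X[:,0]<700)&(X[:,1]>0)&(X[:,1]<350)&(X[:,0]>380)
P=X[m]; print(m.sum()); 
r=cv2.minAreaRect(P[:,:2].astype(np.float32)); print("panel top",r, cv2.boxPoints(r))
m=(X[:,2]>145)&(X[:,2]<155)&(X[:,0]>480)&(X[:,1]>80)&(X[:,0]<900)&(X[:,1]<600)
P=X[m]; r=cv2.minAreaRect(P[:,:2].astype(np.float32)); print("case",m.sum(),r,cv2.boxPoints(r))
m=(X[:,2]>24)&(X[:,2]<40)&(X[:,1]<-255)&(X[:,1]>-420)&(X[:,0]>400)&(X[:,0]<500)
mm=(X[:,2]>36)&(X[:,2]<50)&(X[:,1]<-255)&(X[:,1]>-420)&(X[:,0]>400)&(X[:,0]<500)
P=X[mm]; r=cv2.minAreaRect(P[:,:2].astype(np.float32)); print("handle",mm.sum(),r,cv2.boxPoints(r))
for n in ("scene",):
    p2=optics.get_image(n); save("c2.png",p2,(180,180,330,320),5)
E
```

```text
556
panel top ((563.0670166015625, 206.1548309326172), (309.6707458496094, 292.774169921875), 13.061386108398438) [[379.1548   313.76263 ]
 [445.3202    28.563011]
 [746.97925   98.54703 ]
 [680.81384  383.74664 ]]
case 12515 ((700.366455078125, 280.5329284667969), (259.95941162109375, 330.93927001953125), 28.542320251464844) [[507.12122  363.78677 ]
 [665.2466    73.068436]
 [893.6117   197.27908 ]
 [735.4863   487.99744 ]]
handle 475 ((447.8531494140625, -329.3867492675781), (115.78306579589844, 93.22050476074219), 87.78585815429688) [[ 399.0411  -385.43433]
 [ 492.192   -389.03583]
 [ 496.6652  -273.33917]
 [ 403.5143  -269.73767]]
```

View pics/c1.png

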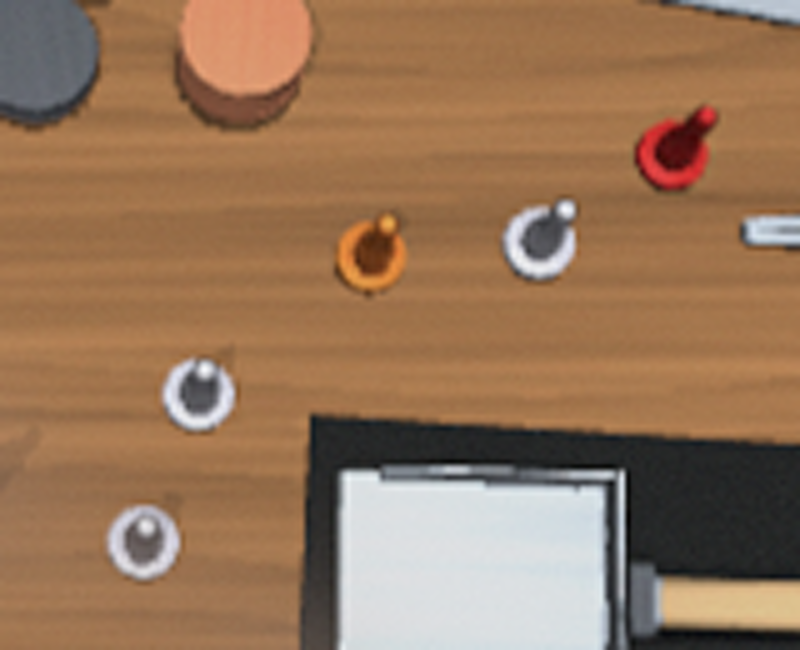

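View pics/c2.png

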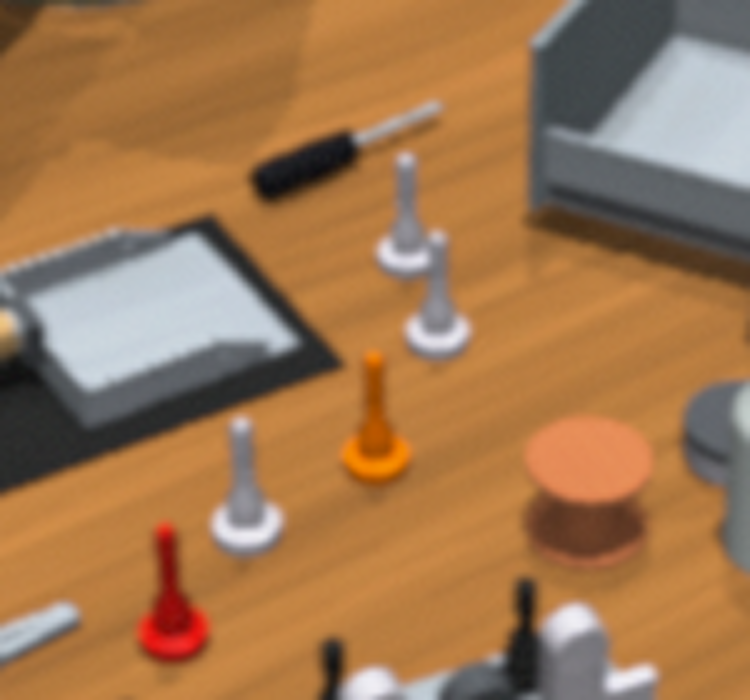

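The crops confirm three white-silver spindles; the orange and red ones are excluded. Next I check that the whole sequence is reachable before moving.

```bash
cat >> h.py <<'E'
SC=np.array([455.5,-204.,3.]); SY=np.radians(87.8)
def Rz(a): return R.from_euler('z',a).as_matrix()
DY=np.radians(28.54); DC=np.array([708,283.,0]); DR=Rz(DY)
def dry(x,y,z): return DC+DR@np.array([x,y,z],float)
# scoop->tool : tool z = -scoop z, tool x = +-scoop y ; TCP in scoop frame at (-115,0,15)
def tool_for_scoop(Ms,o,sgn=1,gx=-115,gz=15):
    T=Ms@np.c_[[0,sgn,0],[sgn,0,0],[0,0,-1]]; return o+Ms@np.array([gx,0,gz]),q(T)
def scoop_from_lip(lip,yaw,pitch):
    M=Rz(yaw)@R.from_euler('y',pitch).as_matrix(); return M,lip-M@np.array([67.5,0,3])
E
python3 - <<'E'
from h import *
f=lambda a: None if a is None else np.round(a,2)
for P in [(642,-243,41),(562,-67,41),(488,-36,41),(455,-246,47)]:
    for y in (SY,SY+np.pi): print(P,f(arm.ik(np.array(P,float),q(down(y)))))
for s in (1,-1):
    print("grip",s,f(arm.ik(*tool_for_scoop(Rz(SY),SC,s))))
    for dyaw in (0,):
      for ly in (-80,-50,-20):
        for pit in (0,.4,.6,.8,1.0):
          M,o=scoop_from_lip(dry(-205,ly,100),DY+np.pi/2+dyaw,pit); t=tool_for_scoop(M,o,s)
          print(ly,pit,np.round(t[0]),f(arm.ik(*t)))
E
```

```text
(642, -243, 41) [-0.07  0.32  0.05  0.   -1.3  -1.54]
(642, -243, 41) [-0.07  0.32  0.05  0.   -1.3   1.6 ]
(562, -67, 41) [ 0.24  0.01 -0.29  0.   -1.27 -1.85]
(562, -67, 41) [ 0.24  0.01 -0.29  0.   -1.27  1.3 ]
(488, -36, 41) [ 0.34 -0.2  -0.49  0.   -1.28 -1.95]
(488, -36, 41) [ 0.34 -0.2  -0.49  0.   -1.28  1.19]
(455, -246, 47) [-0.11 -0.13 -0.41  0.   -1.28 -1.5 ]
(455, -246, 47) [-0.11 -0.13 -0.41  0.   -1.28  1.64]
grip 1 [-0.25 -0.   -0.35  0.   -1.22  0.21]
-80 0 [653. -46. 112.] [ 0.24  0.2   0.04  0.   -1.41  0.26]
-80 0.4 [644. -29. 182.] [ 0.47  0.01 -0.23  0.41 -1.34 -0.06]
-80 0.6 [635. -12. 213.] [ 0.58 -0.05 -0.35  0.61 -1.37 -0.24]
-80 0.8 [623.  11. 239.] [ 0.68 -0.07 -0.45  0.79 -1.43 -0.39]
-80 1.0 [608.  37. 260.] [ 0.77 -0.06 -0.52  0.95 -1.53 -0.53]
-50 0 [639. -19. 112.] [ 0.28  0.16 -0.    0.   -1.41  0.22]
-50 0.4 [630.  -2. 182.] [ 0.52 -0.02 -0.25  0.41 -1.36 -0.11]
-50 0.6 [621.  15. 213.] [ 0.63 -0.06 -0.36  0.6  -1.4  -0.28]
-50 0.8 [608.  37. 239.] [ 0.74 -0.07 -0.45  0.78 -1.48 -0.43]
-50 1.0 [594.  63. 260.] [ 0.83 -0.05 -0.51  0.92 -1.57 -0.56]
-
[... 530 characters left out ...]
 239.] [ 0.68 -0.07 -0.45  0.79 -1.43  2.75]
-80 1.0 [608.  37. 260.] [ 0.77 -0.06 -0.52  0.95 -1.53  2.61]
-50 0 [639. -19. 112.] [ 0.28  0.16 -0.    0.   -1.41 -2.93]
-50 0.4 [630.  -2. 182.] None
-50 0.6 [621.  15. 213.] [ 0.63 -0.06 -0.36  0.6  -1.4   2.86]
-50 0.8 [608.  37. 239.] [ 0.74 -0.07 -0.45  0.78 -1.48  2.71]
-50 1.0 [594.  63. 260.] [ 0.83 -0.05 -0.51  0.92 -1.57  2.58]
-20 0 [625.   7. 112.] [ 0.33  0.12 -0.04  0.   -1.4  -2.97]
-20 0.4 [616.  24. 182.] [ 0.58 -0.04 -0.27  0.41 -1.39  2.98]
-20 0.6 [606.  41. 213.] [ 0.69 -0.07 -0.36  0.59 -1.44  2.82]
-20 0.8 [594.  63. 239.] [ 0.8  -0.07 -0.44  0.76 -1.52  2.68]
-20 1.0 [580.  90. 260.] [ 0.89 -0.04 -0.5   0.89 -1.62  2.55]
```

Everything is reachable with the sgn=+1 grasp. I'll pick the first spindle now, looking again just before the reach.

```bash
cat >> h.py <<'E'
def find(verbose=True):
    out=[]
    for n in ("top","scene"):
        p=optics.get_image(n); hsv=cv2.cvtColor(p["image"],cv2.COLOR_RGB2HSV)
        for d in cut_and(p):
            c=d[0]; u,v=proj(p,c+[0,0,6]); u,v=int(round(u)),int(round(v))
            if not(4<u<555 and 4<v<415): continue
            s=np.median(hsv[v-3:v+4,u-3:u+4,1]); out.append((n,c,d[1],s))
    if verbose:
        for o in out: print(o[0],np.round(o[1]),o[2],"sat",o[3])
    return out
def cut_and(p): return lm(p,"spindle1",8)
def locate(guess,r=60):
    o=[(x[1],x[0]) for x in find() if x[3]<90 and np.hypot(*(x[1]-guess)[:2])<r]
    c=np.mean([a[0][:2] for a in o],axis=0); print("->",c,len(o),"spread",np.ptp([a[0][:2] for a in o],axis=0)); return c
def scw(x,y,z): return SC+Rz(SY)@np.array([x,y,z],float)
def pick(c,place):
    qq=q(down(SY)); hand.set_gripper(50)
    arm.goto(np.array([c[0],c[1],170.]),qq)
    arm.move_linear(np.array([c[0],c[1],43.]),150,max_force=12)
    hand.set_gripper(5,40); print("w",state()["gripper_width"])
    arm.move_linear(np.array([c[0],c[1],180.]),150)
    print("w lifted",state()["gripper_width"])
    t=scw(place[0],place[1],0)
    arm.goto(np.array([t[0],t[1],180.]),qq)
    arm.move_linear(np.array([t[0],t[1],80.]),150)
    hit=arm.move_linear(np.array([t[0],t[1],47.]),40,max_force=4)
    print("down",hit,state()["tool_pos"],state()["gripper_width"])
    hand.set_gripper(32); arm.move_linear(np.array([t[0],t[1],190.]),120)
E
python3 - <<'E'
from h import *
c=locate(np.array([644,-243,0])); pick(c,(-42,-39))
p=optics.get_image("top"); save("d1.png",p,(270,140,460,310),4)
E
```

```text
top [489. -38.   0.] 0.74 sat 18.0
top [ 644. -246.    3.] 0.57 sat 16.0
top [ 635. -155.    1.] 0.54 sat 193.0
top [562. -70.  -3.] 0.48 sat 14.0
scene [565. -66.  -2.] 0.68 sat 11.0
scene [486. -37.   2.] 0.66 sat 13.0
scene [ 643. -160.   -0.] 0.66 sat 255.0
scene [ 640. -243.    0.] 0.55 sat 11.0
scene [ 692. -314.    2.] 0.47 sat 233.0
scene [448. 142. 108.] 0.44 sat 29.0
-> [ 641.95 -244.9 ] 2 spread [3.7 3. ]
w 10.78159923027821
w lifted 10.83614357058319
down True [ 492.41203362 -247.68968758   49.40471401] 10.908236754357905
```

View pics/d1.png

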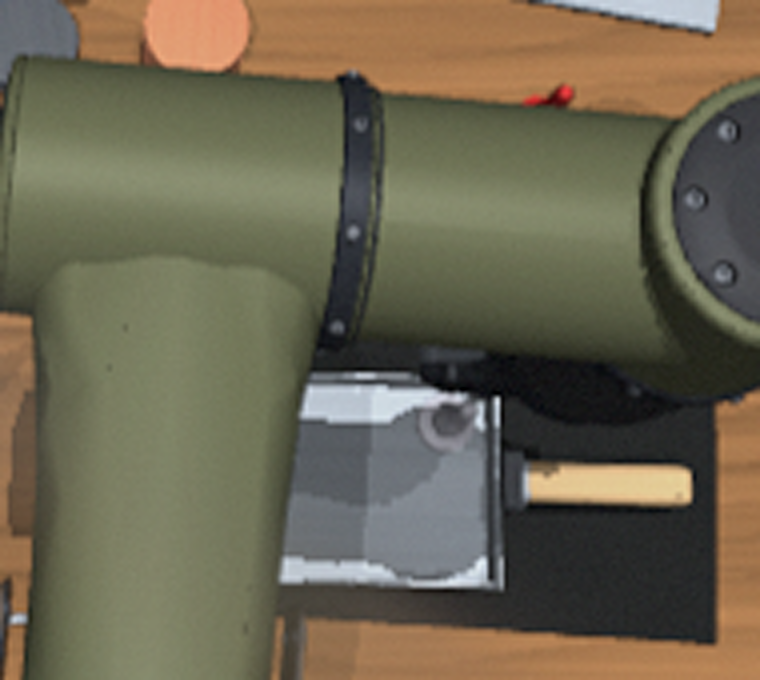

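The first spindle stands in the pan's back corner, at crop px (447,420). On to the second.

```bash
cat >> h.py <<'E'
PARK=[-0.915,0.04,0.085,0,-1.615,-0.334]
E
python3 - <<'E'
from h import *
arm.goto_joints(PARK)
c=locate(np.array([563,-67,0]),50); pick(c,(-42,0))
arm.goto_joints(PARK)
c=locate(np.array([488,-36,0]),50); pick(c,(-42,39))
arm.goto_joints(PARK)
find()
p=optics.get_image("top"); save("d2.png",p,(270,140,460,310),4)
p=optics.get_image("scene"); save("d3.png",p,(130,180,290,300),5); print(state()["time"])
E
```

```text
top [562. -68.  -0.] 0.73 sat 14.0
top [492. -43.  -1.] 0.7 sat 13.0
top [ 686. -321.   -0.] 0.62 sat 202.0
top [ 630. -157.    1.] 0.55 sat 192.0
top [ 492. -247.   12.] 0.49 sat 16.0
scene [565. -68.  -0.] 0.71 sat 12.0
scene [ 693. -315.    2.] 0.62 sat 231.0
scene [ 640. -160.    1.] 0.47 sat 255.0
scene [487. -36.  -0.] 0.43 sat 12.0
scene [ 490. -246.    5.] 0.42 sat 13.0
-> [563.3  -67.75] 2 spread [3.4 0.5]
w 11.16390427277563
w lifted 10.852811016818631
down True [ 453.51501443 -246.04600142   49.80718901] 10.854954610568395
top [ 687. -318.   -1.] 0.75 sat 202.0
top [ 454. -245.    4.] 0.72 sat 16.0
top [ 631. -159.    1.] 0.67 sat 195.0
top [485. -40.  -4.] 0.61 sat 22.0
top [ 494. -247.    8.] 0.58 sat 16.0
scene [ 457. -245.    7.] 0.67 sat 11.0
scene [488. -37.   3.] 0.56 sat 12.0
scene [ 638. -161.   -3.] 0.53 sat 255.0
scene [ 492. -246.    4.] 0.51 sat 16.0
scene [ 689. -313.    0.] 0.48 sat 231.0
scene [ 457. -136.    6.] 0.16 sat 23.0
-> [486.6  -38.15] 2 spread [2.6 2.7]
w 10.540176111633276
w lifted 10.537992006946704
down True [ 414.4933005  -244.51699958   49.70772317] 11.042212045733091
top [ 633. -156.    1.] 0.75 sat 193.0
top [ 687. -322.   -4.] 0.75 sat 200.0
top [ 456. -255.    4.] 0.7 sat 17.0
top [ 496. -246.   10.] 0.46 sat 17.0
top [ 417. -245.    4.] 0.44 sat 14.0
scene [ 414. -243.   10.] 0.69 sat 12.0
scene [ 459. -250.    4.] 0.66 sat 11.0
scene [ 494. -244.    6.] 0.56 sat 13.0
scene [ 691. -314.   -2.] 0.52 sat 231.0
scene [ 447. -312.   40.] 0.45 sat 115.0
scene [ 642. -157.   -2.] 0.44 sat 255.0
34.0583
```

View pics/d2.png

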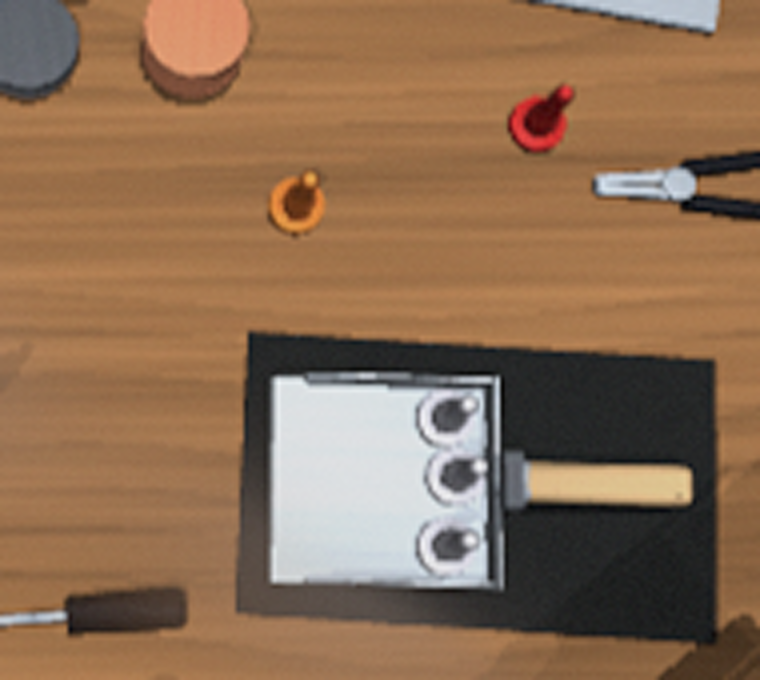

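View pics/d3.png

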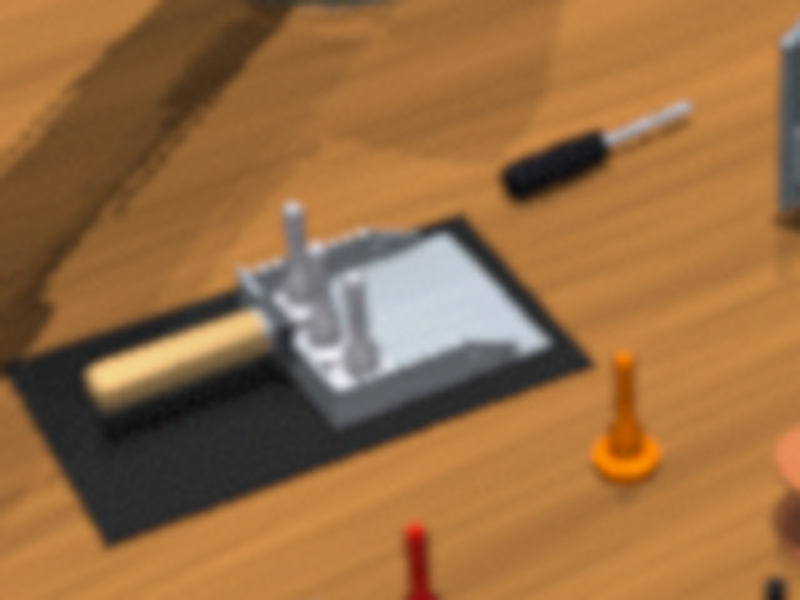

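All three stand in the pan, at crop px (447,418), (455,476) and (447,545). Next I grip the handle and make a small test lift.

```bash
python3 - <<'E'
from h import *
hand.set_gripper(70)
t,qq=tool_for_scoop(Rz(SY),SC,1); t[2]=17
arm.goto(t+[0,0,120],qq); arm.move_linear(t+[0,0,40],120); print(arm.move_linear(t,60,max_force=10))
hand.set_gripper(15,110); print(state()["gripper_width"],state()["ft_force"])
arm.pause(.3)
arm.move_linear(t+[0,0,40],40); arm.pause(.5)
s=state();print(s["gripper_width"],s["ft_force"],s["ft_torque"],s["time"])
p=optics.get_image("scene"); save("e1.png",p,(110,130,310,290),4)
E
```

```text
False
22.61125191115548 [0.08250093 0.98769114 2.08823825]
22.485794585060212 [-0.56353588  0.07142592 -3.73516362] [-0.2272866   0.02826156 -0.01743011] 39.9833
```

View pics/e1.png

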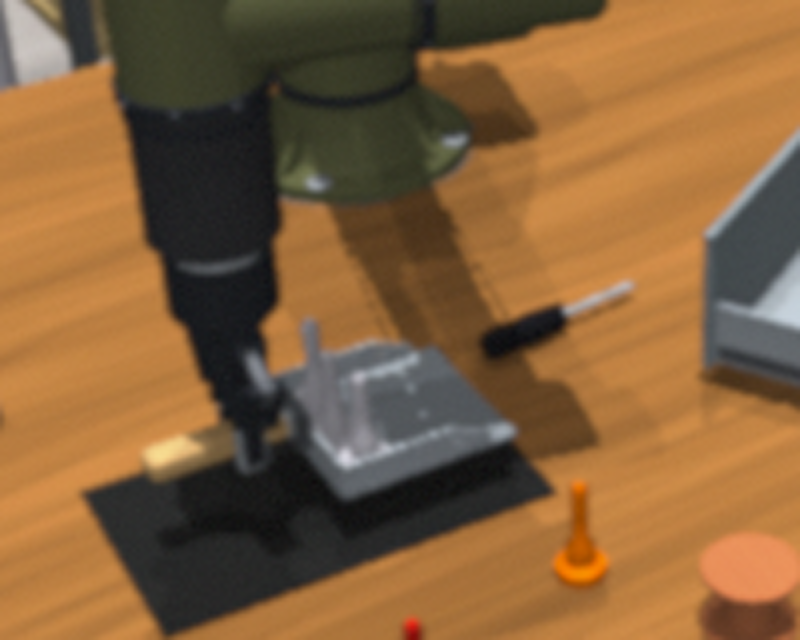

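The scoop is lifted with the spindles standing. The stems look as if they lean slightly, so I'll measure the pan tilt from the depth image.

```bash
cat >> h.py <<'E'
def pan_plane(views=("scene","top")):
    for n in views:
        p=optics.get_image(n); m=cut_out(p,"scoop")
        if not m: print(n,"none"); continue
        X,_=pts(p,m[0]["mask"]); s=state(); Rt=R.from_quat(s["tcp_rot"]).as_matrix()
        L=(X-s["tool_pos"])@Rt  # tool frame: y = scoop x, x = scoop y
        k=(L[:,1]>90)&(L[:,1]<180)&(abs(L[:,0])<55)
        F=L[k]; h=-F[:,2]
        if k.sum()<50: print(n,k.sum()); continue
        for _ in range(6):
            A=np.c_[F[:,1],F[:,0],np.ones(len(F))]; c=np.linalg.lstsq(A,h,rcond=None)[0]; r=h-A@c
            g=abs(r)<max(2.,1.5*np.median(abs(r))); F=F[g];h=h[g]
        print(n,len(h),"slope x,y",np.round(c[:2],3),"h at lip",c[0]*182.5+c[2],"std",r[g].std())
E
python3 - <<'E'
from h import *
pan_plane()
p=optics.get_image("scene")
for t in("scoop","scoop_lip"): print(t,lm(p,t))
for x in lm(p,"spindle1"): print(x)
print(state()["tool_pos"])
E
```

```text
scene 328 slope x,y [-0.015 -0.012] h at lip -11.888744335105612 std 1.056577683365888
top 8 slope x,y [ 5.585 -1.279] h at lip 536.632457111527 std 1.102400384629225
scoop [(array([ 455.5, -207.3,   43.8]), 0.57)]
scoop_lip [(array([ 456.3, -138.8,   47.7]), 0.64)]
(array([ 691.2, -317.6,    1.5]), 0.72)
(array([ 638.7, -160.2,    4.4]), 0.63)
(array([ 461.8, -250.9,   46.2]), 0.55)
(array([ 412.7, -245.2,   48.2]), 0.45)
(array([ 490.4, -248.3,   41.4]), 0.43)
[ 451.10772576 -318.91691187   57.04146937]
```

The pan is level within 0.02 rad and all three spindles are in it. I carry it across to the tray, then descend level.

```bash
python3 - <<'E'
from h import *
s=state(); t=s["tool_pos"].copy(); 
arm.move_linear(np.array([t[0],t[1],190]),70)
M,o=scoop_from_lip(dry(-205,-50,178),DY+np.pi/2,0.0); tp,qq=tool_for_scoop(M,o,1)
M,o=scoop_from_lip(dry(-205,-120,178),DY+np.pi/2,0.0); ta,_=tool_for_scoop(M,o,1)
arm.move_linear(ta,80,orientation=qq)
arm.move_linear(tp,60)
arm.pause(.3)
pan_plane(("scene",)); p=optics.get_image("scene"); save("f1.png",p,(200,90,480,300),2.8); print(tp,state()["ft_force"],state()["time"])
p=optics.get_image("top"); save("f2.png",p,(120,120,400,330),2.8);
E
```

```text
scene 102 slope x,y [-0.009 -0.002] h at lip -11.718427817001572 std 1.0022010187517325
[638.99285579 -19.19077426 190.        ] [-0.72941019 -0.61951906 -2.98608853] 48.4667
```

View pics/f1.png

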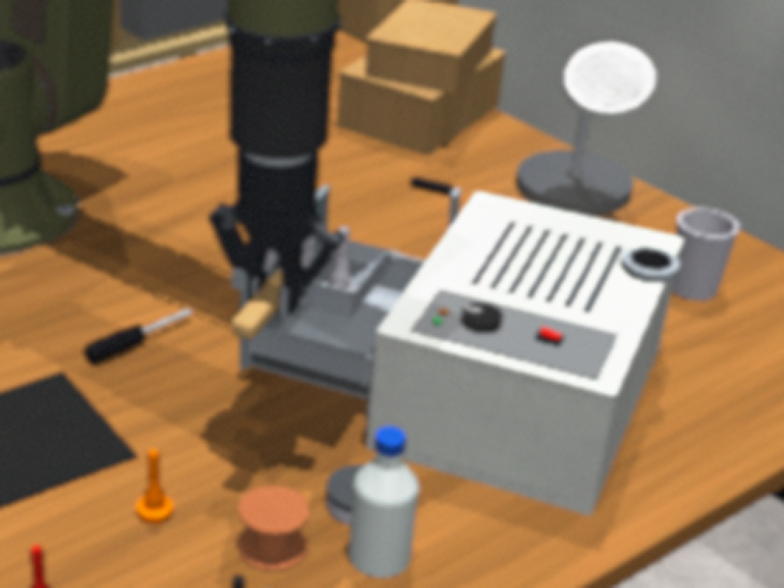

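View pics/f2.png

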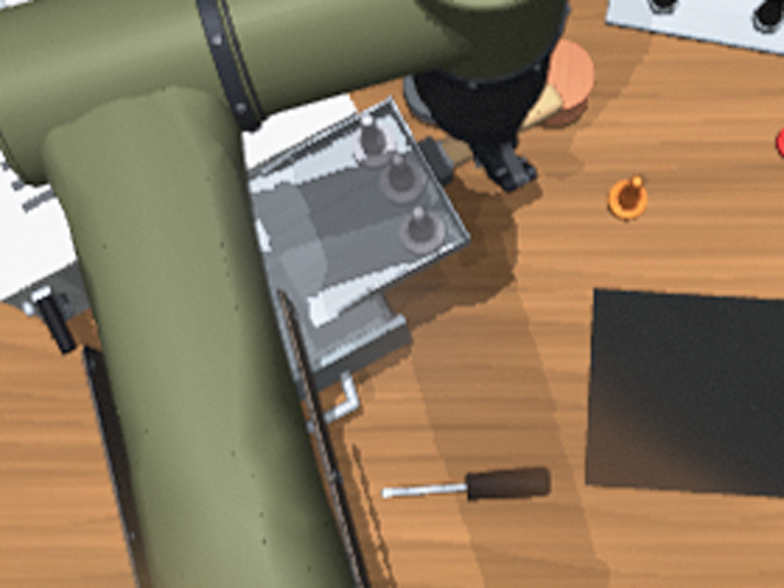

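All three are still in the pan and the pan is level over the tray. Now I descend with a force guard, then tip about the lip in small pitch steps.

```bash
python3 - <<'E'
from h import *
yaw=DY+np.pi/2
def pose(z,pit,ly=-50):
    M,o=scoop_from_lip(dry(-205,ly,z),yaw,pit); return tool_for_scoop(M,o,1)
t,qq=pose(105,0); print("hit",arm.move_linear(t,50,max_force=8), state()["tool_pos"]-t)
arm.pause(.3); print(state()["ft_force"])
for a in np.arange(.1,.86,.075):
    t,qq=pose(105,a); arm.move_linear(t,70,orientation=qq)
arm.pause(1.0); s=state(); print(s["ft_force"],s["time"])
p=optics.get_image("scene"); save("g1.png",p,(200,60,480,270),2.8)
p=optics.get_image("top"); save("g2.png",p,(120,120,400,330),2.8)
E
```

```text
hit False [0.18869395 0.01515819 0.44544265]
[ 0.20502428  0.50794172 -3.61938812]
[-0.10768885 -0.41124156 -1.60061363] 55.3333
```

View pics/g1.png

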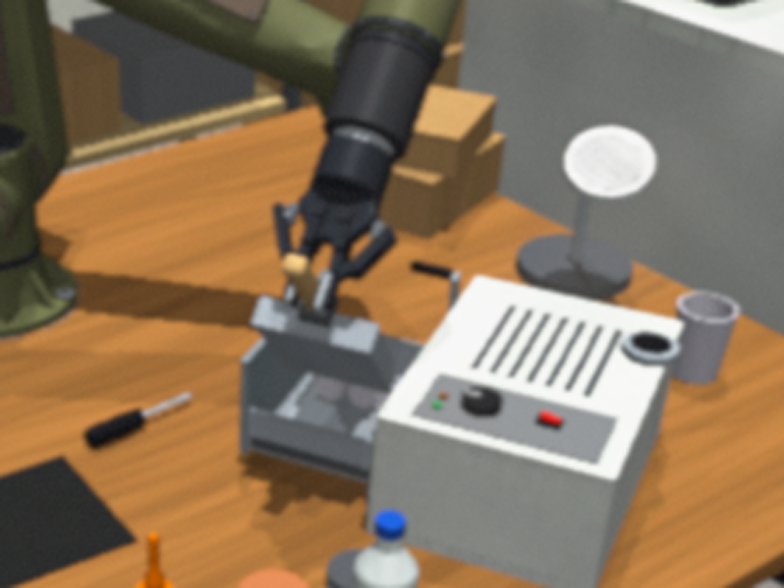

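View pics/g2.png

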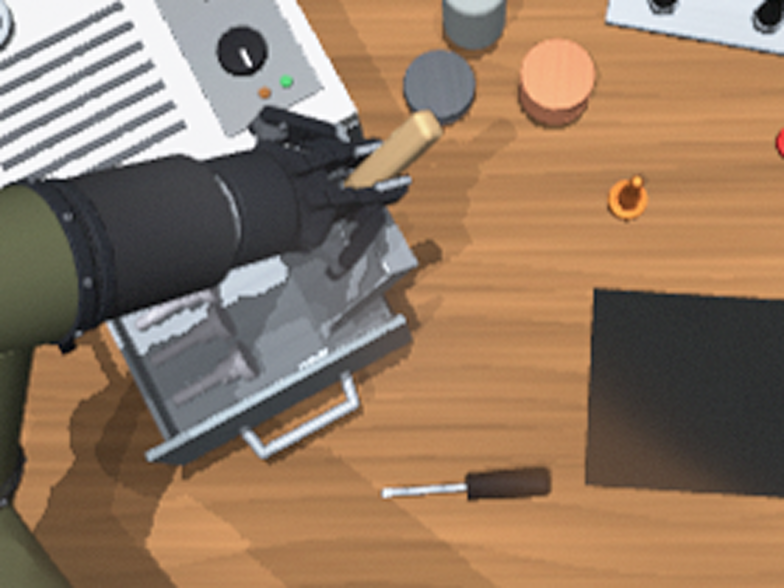

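The three spindles lie in the tray at crop px (170,310), (195,340) and (215,375), and the tool force dropped by about 2 N. Now I raise and level the scoop and take it back to the mat.

```bash
python3 - <<'E'
from h import *
yaw=DY+np.pi/2
def pose(z,pit,ly=-50):
    M,o=scoop_from_lip(dry(-205,ly,z),yaw,pit); return tool_for_scoop(M,o,1)
t,qq=pose(170,.85); arm.move_linear(t,120,orientation=qq)
for a in (.6,.3,0):
    t,qq=pose(185,a); arm.move_linear(t,150,orientation=qq)
t,qq=tool_for_scoop(Rz(SY),SC,1); t[2]=190
arm.move_linear(t,150,orientation=qq)
p=optics.get_image("top"); save("h1.png",p,(120,120,400,330),2.8)
t[2]=40; arm.move_linear(t,100)
t[2]=16; print(arm.move_linear(t,25,max_force=3),state()["tool_pos"],state()["ft_force"])
pan_plane(("scene",))
E
```

```text
True [ 450.83300314 -318.92075215   17.47731674] [-0.12895046 -0.36436809  3.35917897]
scene 379 slope x,y [ 0.013 -0.   ] h at lip -9.567513077709435 std 1.076395889492935
```

View pics/h1.png

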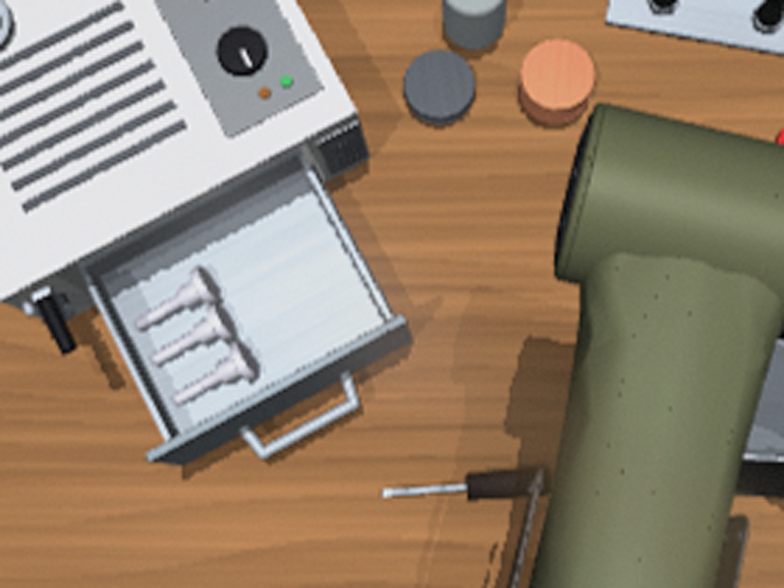

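Three spindles lie flat in the tray. Now I release the scoop, check it, and push the drawer home.

```bash
python3 - <<'E'
from h import *
hand.set_gripper(65); s=state()["tool_pos"]
arm.move_linear(np.array([s[0],s[1],60]),60); arm.move_linear(np.array([s[0],s[1],200]),150)
hand.set_gripper(0,60)
qq=q(down(DY+np.pi/2)); print(arm.ik(dry(-360,0,200),qq),arm.ik(dry(-139,0,97),qq))
arm.goto(dry(-360,0,200),qq)
p=optics.get_image("top"); print("scoop",lm(p,"scoop"),lm(p,"mat")); save("i1.png",p,(150,140,470,340),2.4)
p=optics.get_image("scene"); print("scoop",lm(p,"scoop"),lm(p,"mat"),lm(p,"drawer_front"))
arm.move_linear(dry(-360,0,97),120)
hit=arm.move_linear(dry(-125,0,97),80,max_force=14)
s=state(); print(hit,DR.T@(s["tool_pos"]-DC),DR.T@s["ft_force"])
p=optics.get_image("scene"); save("i2.png",p,(200,60,480,270),2.8)
E
```

```text
[ 0.77973653 -0.50400858 -0.42644428  0.         -1.64836063 -1.85241589] [ 0.67410853  0.13023959 -0.06433581  0.         -1.37622093 -1.74678789]
scoop [(array([ 457.5, -199.6,    2.1]), 0.89)] [(array([ 457.5, -267.9,    0.9]), 0.67), (array([536.2, 186.3,  28.8]), 0.22)]
scoop [(array([ 457. , -211. ,    1.6]), 0.69)] [(array([743.9,  18. ,  -3.2]), 0.66), (array([ 457.7, -269.7,    3.1]), 0.55), (array([ 449.8, -315.3,   38.2]), 0.32)] [(array([446.7, 141.3, 107.8]), 0.82)]
True [-142.09783907   -0.23802599   95.23428603] [-0.1496103  -0.25844626  0.11675598]
```

View pics/i1.png

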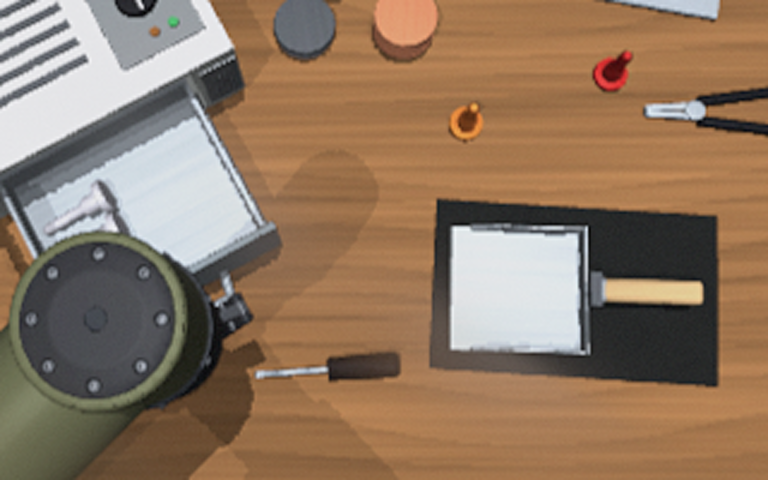

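View pics/i2.png

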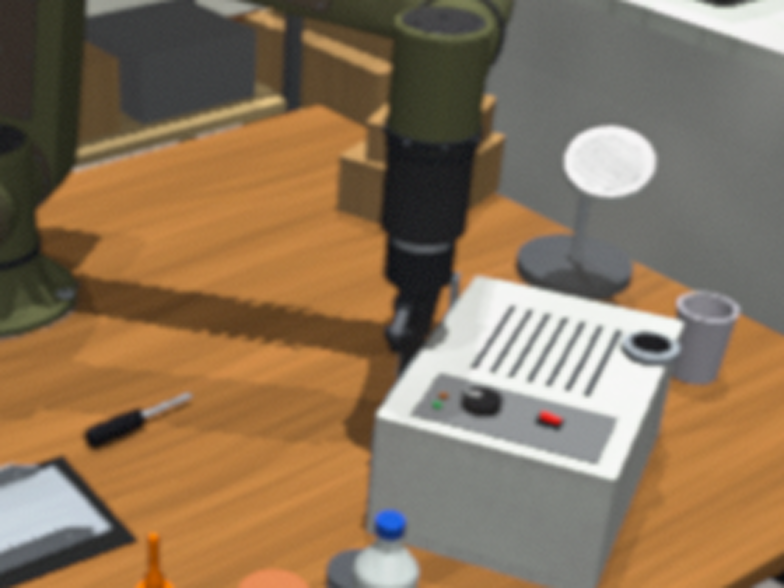

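The scoop is flat on its mat and the drawer looks home. A slow second push will confirm it.

```bash
python3 - <<'E'
from h import *
z=95
hit=arm.move_linear(dry(-120,0,z),15,max_force=12)
s=state(); print(hit,DR.T@(s["tool_pos"]-DC),DR.T@s["ft_force"]); arm.pause(.3)
arm.move_linear(dry(-230,0,z),100); arm.move_linear(dry(-230,0,230),150)
arm.goto_joints(PARK)
p=optics.get_image("top"); save("j1.png",p,(70,70,300,300),2.6)
X,_=pts(p); D=(X-DC)@DR
m=(D[:,2]>131)&(D[:,2]<146)&(abs(D[:,1])<90)&(D[:,0]<-121)&(D[:,0]>-320); print("panel x",np.percentile(D[m][:,0],[0,5,50,95]) if m.any() else None,m.sum())
for n in ("top","scene"):
    p=optics.get_image(n)
    for t in ("drawer_front","latch_knob","tray_mid"): print(n,t,[(np.round((a-DC)@DR),c) for a,c in lm(p,t)])
E
```

```text
True [-142.48748562   -0.35381371   94.32895984] [-0.03941695  0.37570961 -0.71837173]
panel x [-129.4257368  -128.84901703 -126.37774822 -121.76137897] 325
top drawer_front [(array([-129.,    2.,  103.]), 0.6)]
top latch_knob [(array([-173.,  131.,  166.]), 0.59)]
top tray_mid []
scene drawer_front [(array([-131.,    2.,  109.]), 0.63), (array([-381., -573.,   -2.]), 0.26)]
scene latch_knob [(array([-168.,  133.,  162.]), 0.52)]
scene tray_mid []
```

View pics/j1.png

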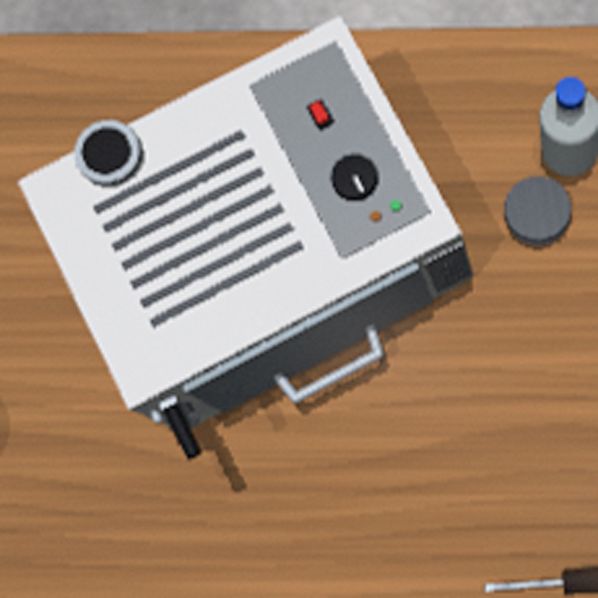

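The drawer is home: its panel face is at dryer x = -128, which is the case face plus the 8 mm panel. The latch knob is up at (-170,132,164) in the dryer frame. Now I swing the latch down with the closed fingers.

```bash
python3 - <<'E'
from h import *
hand.set_gripper(0,60)
qq=None
for y in (DY,DY+np.pi):
    a=arm.ik(dry(-172,180,280),q(down(y))); b=arm.ik(dry(-172,57,85),q(down(y))); print(a,b)
    if qq is None and a is not None and b is not None: qq=q(down(y))
arm.goto(dry(-172,185,280),qq); arm.move_linear(dry(-172,185,152),120)
for th in np.radians(np.arange(0,91,7.5)):
    py,pz=142-85*np.sin(th),80+85*np.cos(th)
    hit=arm.move_linear(dry(-172,py+20*np.cos(th),pz-12*np.cos(th)+7*np.sin(th)),60,max_force=15)
    if hit: print("hit at",np.degrees(th),DR.T@(state()["tool_pos"]-DC)); break
s=state(); print(DR.T@(s["tool_pos"]-DC),DR.T@s["ft_force"])
p=optics.get_image("scene"); save("k1.png",p,(250,60,450,210),4)
E
```

```text
[ 0.98958145  0.03008931  0.16320061  0.         -1.70390763  2.65012817] [ 0.7842735   0.03594469 -0.18667613  0.         -1.34817551  2.85543612]
[ 0.98958145  0.03008931  0.16320061  0.         -1.70390763 -0.49146448] [ 0.7842735   0.03594469 -0.18667613  0.         -1.34817551 -0.28615653]
[-171.68849901   56.89142848   87.09483575] [ 1.07704727 -0.94010318  1.96080925]
```

View pics/k1.png

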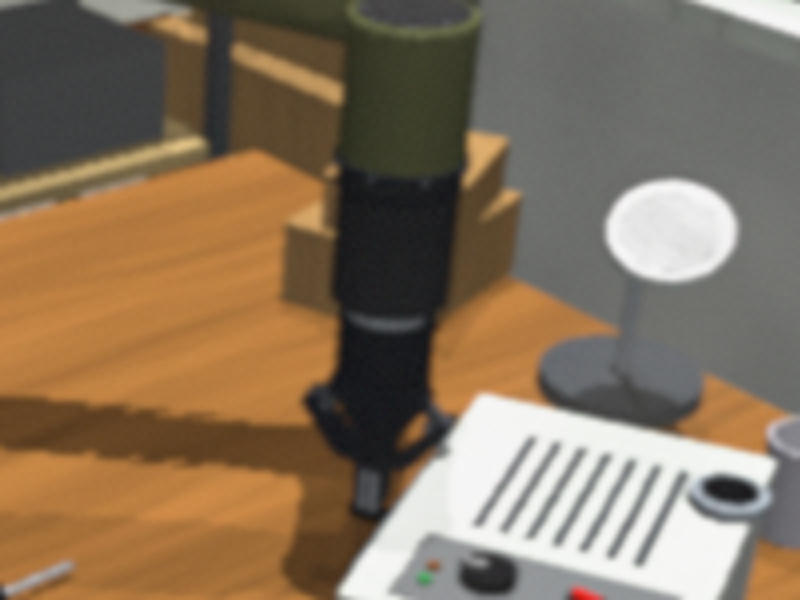

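```bash
python3 - <<'E'
from h import *
hit=arm.move_linear(dry(-175,57,80),15,max_force=12)
s=state(); print(hit,DR.T@(s["tool_pos"]-DC),DR.T@s["ft_force"])
arm.move_linear(dry(-175,57,260),150); arm.goto_joints(PARK)
for n in ("top","scene"):
    p=optics.get_image(n); save("l_%s.png"%n,p)
    for t in ("drawer_front","latch_knob"): print(n,t,[(np.round((a-DC)@DR),c) for a,c in lm(p,t)])
    print(lm(p,"scoop"),[(t,lm(p,t,1)) for t in("tin","reel","screwdriver","pliers")])
    X,_=pts(p); D=(X-DC)@DR
    m=(D[:,0]<-150)&(D[:,0]>-200)&(abs(D[:,1]-60)<90)&(D[:,2]>62); print(m.sum(),np.percentile(D[m],[5,50,95],axis=0).round() if m.any() else 0)
print(state()["time"])
p=optics.get_image("top"); save("l2.png",p,(70,120,300,300),3.2)
E
```

```text
True [-171.57087466   56.8245267    86.9385935 ] [-0.58804843  0.5761875   4.8925922 ]
top drawer_front [(array([-128.,    1.,  101.]), 0.79)]
top latch_knob [(array([-171.,   58.,   81.]), 0.69), (array([-128.,    4.,  104.]), 0.35)]
[(array([ 454.5, -201.7,    1.1]), 0.86)] [('tin', [(array([744. ,  18.6,  -1. ]), 0.63)]), ('reel', [(array([747.8, -92.5,   0.8]), 0.6)]), ('screwdriver', [(array([529.5, 252.3,  83.1]), 0.64)]), ('pliers', [(array([ 649.2, -399.6,   -2.6]), 0.87)])]
97 [[-189.   52.   81.]
 [-170.   57.   85.]
 [-152.   64.   89.]]
scene drawer_front [(array([-129.,    3.,  105.]), 0.6)]
scene latch_knob [(array([-172.,   65.,   80.]), 0.38)]
[(array([ 453.1, -207.2,    1. ]), 0.66), (array([372.6,  -8.7,  -0.5]), 0.48)] [('tin', [(array([744.5,  18.6,  -3.7]), 0.52)]), ('reel', [(array([745.1, -97.5,   5.9]), 0.84)]), ('screwdriver', [(array([372.7, -10.8,   3.5]), 0.61)]), ('pliers', [(array([ 645.5, -405.1,   -1.4]), 0.79)])]
42 [[-188.   46.   78.]
 [-172.   52.   86.]
 [-158.   59.   89.]]
92.525
```

View pics/l2.png

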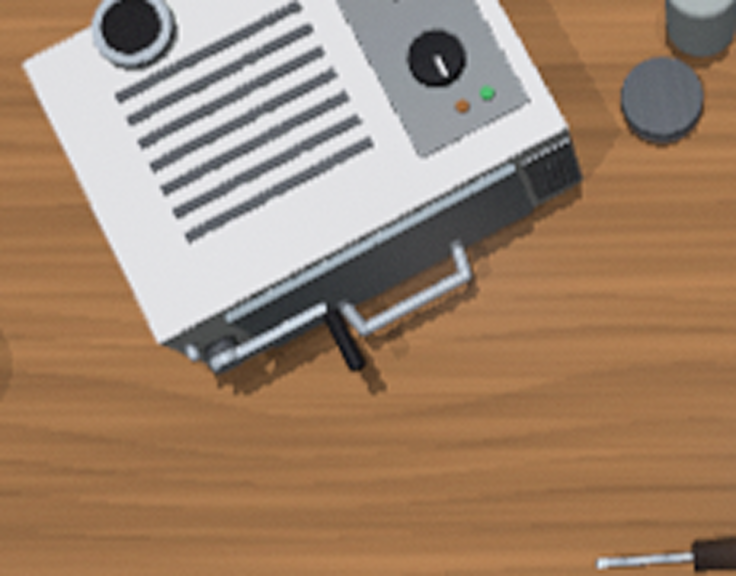

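View pics/l_scene.png

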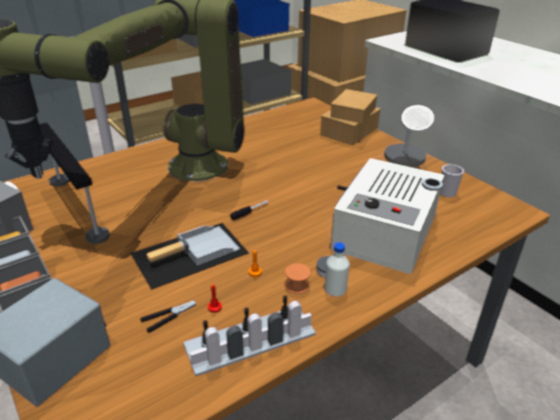

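The latch bar is level across the front, with the knob at dryer (-171,58,81). The drawer is home, the scoop is flat on its mat, and no silver spindles are left on the bench. I'm handing the job in.

```bash
python3 -c "
from h import *
arm.close_job(); print(state()['time'])"
```

```text
the job is handed in; nothing more can be done
the job is handed in; nothing more can be done
```

The job is handed in, at about 93 s of the 210 s allowed. There were three silver spindles on the bench. I stood all three in the scoop's pan, carried them level in one trip to the dryer and tipped them into the tray at low lip height. I then laid the scoop back on its mat, pushed the drawer home and swung the latch down.

- **Spindles:** all three were seen lying flat in the tray before I closed the drawer. None are left on the bench. I could not see them once the drawer was shut.
- **Drawer:** the front panel's outer face measured 128 mm from the dryer's origin, which is fully home.
- **Latch:** the knob was found at (-171, 58, 81) mm in the dryer's frame, meaning the bar is level. A second push met a stop at that height.
- **Scoop:** flat on the mat, its pan about 65 mm from the mat's middle.
- **Other things:** the tin, reel, screwdriver and pliers are where they started, and the orange and red look-alikes were not touched. One top-camera reading put the screwdriver on the latch bar. The other camera and the pictures show it in its place, so I took that reading as false.

The force at the end of the first drawer push had dropped to nearly zero, so I pushed again slowly. It stopped at the same place.

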